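# Finish loading the delivery tray

## Task

Finish loading the delivery tray with the four parcels on the mat: lay the flat carton in the gap between the white foam box and the large carton that are already in the tray, in line with them and square to the tray, and stand the cube carton squarely on the middle of it. In the tray's front half (the side nearest the robot), lay the long carton in front of the large carton, centred on it and parallel to it, and stand the tube upright in front of the foam box, centred on it. Set each parcel down gently, without dropping it or tipping it over, and leave the two loaded boxes and the things on the mat where they are.

Things in the scene. Friction and masses are not known exactly. Their poses are not given: they have to be found in the camera images.
- tray: Grey plastic delivery tray with low walls, open on top, standing fixed on the bench, left or right of the middle; outside 298 mm along its x, 398 mm along its y, 60 mm high; walls and floor 4 mm thick. Origin: centre of its underside; z is up. Its +x points to its back (away from the robot), -x to its front (towards the robot), turned by up to about 9 degrees. Two boxes stand side by side in its back half; its front half is empty.
- foam_box: White foam box with a lid seam and a tape strip, already in the back half of the tray, at its left or right end (varies). 100 x 100 mm, 52 mm high, about 0.55 kg, loose. Origin: centre of its underside; z is up. x towards the tray's back, y along the tray's length.
- large_carton: Large brown carton, already in the back half of the tray, at the other end from the foam box. 110 mm along its x, 120 mm along its y, 58 mm high, about 0.85 kg, loose. Origin: centre of its underside; z is up. x towards the tray's back, y along the tray's length. The gap between it and the foam box is about 130 mm wide along the tray's length.
- flat_carton: Flat brown carton, the lowest of the small parcels: 62 mm along its x, 100 mm along its y, 36 mm high, about 0.2 kg. Starts lying flat on the thin grey-green bench mat (2 mm thick, fixed). Origin: centre of its underside; z is up. 
- cube_carton: Small cube-shaped brown carton, 56 x 56 mm, 56 mm high, about 0.16 kg. Starts on the mat. Origin: centre of its underside; z is up. 
- long_carton: Long slim brown carton: 50 mm along its x, 130 mm along its y, 42 mm high, about 0.2 kg. Starts lying on the mat. Origin: centre of its underside; z is up. 
- tube: Short round cardboard mailing tube with white caps, 50 mm across, 105 mm tall, about 0.15 kg, standing upright on the mat. Origin: centre of its lower end; z along its axis, up.
- label_roll: Roll of white labels standing on its flat end in the middle of the mat, among the parcels; 54 mm across, 40 mm high. Origin: centre of its underside; z is up. Not to be moved.
- marker: Marker pen, grey with a black cap, lying on the mat, 112 mm long (its x), 14 mm thick. Origin: under its middle. Not to be moved.
- cutter: Black box cutter lying on the mat, 110 mm long (its x), 18 mm wide, 16 mm high. Origin: under its middle. Not to be moved.

How it is judged:
By the outcome, as a careful person would: the job done as asked, in the order asked, and still so for the second after the job is handed in, with the robot touching nothing.
It also fails if it takes over 128 s, if anything falls off the work surface, if the arm or the gripper's body presses on something with over 40 N, if the wrist force passes 120 N, or if a joint passes its speed limit or range.

## Robot

A 7-joint arm with a two-finger parallel gripper is mounted at the origin on the work surface. World frame = base frame: x ahead of the robot, y to its left, z up, the work surface at z = 0. Lengths are in m, angles in rad, forces in N, time in s.
With the tool pointing down it reaches from about 0.4 to 0.85 m from the base axis. Payload 10.4 kg.
Tool frame: the origin (TCP) lies midway between the tips of the shut fingers; the grasp point (between the pads) lies 19 mm behind it (ctrl.tcp_to_grasp is the distance from the TCP to the grasp point, in m); z points along the fingers, y is the direction in which the jaws open and shut (so a half turn about z gives the same grasp; the last joint's range is limited). The gripper opens to 87 mm and grips with 3 to 60 N. Pads are 19 mm wide; open, the fingers measure 117 mm over their backs; the gripper's body (75 mm by 190 mm) begins 51 mm behind the grasp point.
Start: joints at [-1.206, 0.332, -0.065, 1.46, 0.022, 1.35, -0.088], TCP at [0.236, 0.579, 0.223] pointing down, gripper open.
Joint ranges: [-2.6, 2.6], [-0.5, 2.12], [-1.47, 1.34], [0.16, 2.42], [-1.27, 4.41], [0.06, 2.06], [-2.6, 2.6]. Speed limits (rad/s): [2.22, 2.22, 2.79, 2.79, 3.14, 3.14, 3.14].

## Interface

Orientations are given as a unit quaternion [x, y, z, w].
In Python, from workcell import ctrl gives the robot as it stands. The module is installed in compiled form; this text tells all that it offers.
- The arm moves only by the tool apply_moves, never from a script. Its argument "commands" is one flat list of numbers, 7 for each row, row after row: the shift along the tool's x, y, z in mm, then the turn, a rotation vector about the tool's x, y, z in degrees, then the opening, from -1 (shut) to 1 (fully open), so that 0 is half open. In form: [dx, dy, dz, wx, wy, wz, hand, dx, dy, dz, wx, wy, wz, hand, ...]. A call has 1 to 10 rows; each row shifts and turns the commanded pose from where the row before left it, along the tool's axes as they then stand; what a row does not reach is not made up. A row lasts 1/10 s, in which the tool goes at most 50 mm and 8.59 degrees, less where a joint would pass 70% of its speed; a pose out of reach is approached as far as the arm can. A call is refused whole if a number of a shift passes 50 or a number of a turn 8.59, either way. A call with a gripper value outside its range is refused whole. The fingers move at their own pace and stop on an object; the grip force is fixed at half the most. Time passes only in rows, so rows that do not move let the fingers close. It gives the time, the measured TCP pose, the force and the opening at its end, in the units of the state.
- ctrl.get_state(): the state, without advancing time (a new reading comes with each control period).
- ctrl.camera(name): name is "scene" or "side" or "wrist"; returns (picture, depth): 384x512x3 uint8, blue, green, red; 384x512 float32, m along the optical axis (not along the pixel's ray), 0 where there is no reading.
- ctrl.calibration(name): a dict with "vfov" (degrees; the focal length in pixels is half the picture's height over the tangent of half this angle, whatever the lens; pixels are square), "cx", "cy" (the principal point, pixels), "distortion" ([k1, k2, p1, p2, k3] as OpenCV has them; the pictures are not rectified), "rvec" (rotation vector, rad) and "tvec" (3), from world to camera coordinates, as OpenCV has them. Camera axes: x right, y down, z forward; pixel columns grow to the right and rows downward; lengths in m; the calibration is good to about 2 mm. A picture is of the moment at which its call begins: read the wrist's pose just before it. calibration takes no time and is no camera call; for the wrist camera it gives the pose at the moment of the call.
- ctrl.finish_job(): hands the job in, once; it reports no verdict.
The state is a dict: "time": time; "qpos": joint angles; "joint_vel": joint speeds; "effort": joint torques, N m; "position": TCP position; "ee_rot": TCP orientation; "contact_force": force on the tool from outside, world axes, zero at the start; "moment": the same for the moment, N m; "opening": finger opening in m.
Only numpy, scipy, OpenCV 4.12 (cv2) and the standard library are available. Lean on these libraries where they do the work, as an engineer would, in place of code of your own. Each camera call takes 0.05 s, during which the arm holds its last target.

## Working session

There is one attempt and no reset: what is moved stays moved. The work goes in short steps, Python scripts to look and compute and a tool call to move; the robot and the scene stay as the last step left them, time stands still between calls to the robot, and variables do not carry over. Pictures are saved under pics/ and viewed, and the job is handed in when it is done.

Besides the shell and the picture viewer there is one more tool, called after ">>>" as a command line: name --argument value ..., lists and objects as JSON in quotes. apply_moves: Moves the arm, as the interface text tells. Its arguments: {"type":"object","properties":{"commands":{"type":"array"}},"required":["commands"]}

```bash
mkdir -p pics; cat > h.py <<'E'
import numpy as np, cv2
from workcell import ctrl
from scipy.spatial.transform import Rotation as R
def cal(n):
    c=ctrl.calibration(n); f=192/np.tan(np.radians(c['vfov'])/2)
    K=np.array([[f,0,c['cx']],[0,f,c['cy']],[0,0,1]]); 
    return K,np.array(c['distortion'],float),np.array(c['rvec'],float),np.array(c['tvec'],float)
def cast(C,px,z):
    K,d,rv,tv=C; px=np.array(px,float).reshape(-1,1,2)
    u=cv2.undistortPoints(px,K,d).reshape(-1,2); Rm=cv2.Rodrigues(rv)[0]
    o=-Rm.T@tv.ravel(); D=np.c_[u,np.ones(len(u))]@Rm
    return o+D*((z-o[2])/D[:,2])[:,None]
def cloud(C,dep):
    K,d,rv,tv=C; h,w=dep.shape; g=np.stack(np.meshgrid(np.arange(w),np.arange(h)),-1).reshape(-1,1,2).astype(float)
    u=cv2.undistortPoints(g,K,d).reshape(-1,2); Rm=cv2.Rodrigues(rv)[0]
    P=(np.c_[u,np.ones(len(u))]*dep.reshape(-1,1)-tv.ravel())@Rm
    P[dep.ravel()<=0]=np.nan
    return P.reshape(h,w,3)
def proj(C,p):
    K,d,rv,tv=C; return cv2.projectPoints(np.array(p,float).reshape(-1,1,3),rv,tv,K,d)[0].reshape(-1,2)
def shot(n,name):
    C=cal(n); im,dep=ctrl.camera(n); cv2.imwrite(f'pics/{name}.png',im); np.savez(f'pics/{name}.npz',im=im,dep=dep,K=C[0],d=C[1],rv=C[2],tv=C[3]); return C,im,dep
def load(name):
    z=np.load(f'pics/{name}.npz'); return (z['K'],z['d'],z['rv'],z['tv']),z['im'],z['dep']
E
python3 - <<'E'
from h import *
s=ctrl.get_state(); print({k:np.round(v,3) for k,v in s.items()}, ctrl.tcp_to_grasp)
for n in('scene','side','wrist'):
    C,im,dep=shot(n,n+'0'); print(n,C[0][0,0],C[2:], (dep>0).mean())
E
```

```text
{'time': np.float64(0.0), 'qpos': array([-1.206,  0.333, -0.065,  1.461,  0.022,  1.35 , -0.089]), 'joint_vel': array([-0.   ,  0.   ,  0.   ,  0.001,  0.001,  0.   ,  0.   ]), 'effort': array([-0.0000e+00, -6.2324e+01,  2.5000e-02, -3.8992e+01, -6.1000e-02,
        3.9000e-02,  0.0000e+00]), 'position': array([0.236, 0.578, 0.222]), 'ee_rot': array([ 0.193,  0.981, -0.001, -0.   ]), 'contact_force': array([-0.948, -0.394,  0.748]), 'moment': array([ 0.031,  0.033, -0.   ]), 'opening': np.float64(0.087)} 0.0187
scene 486.38031446929745 (array([ 0.63825451,  2.62341285, -1.18538547]), array([ 0.49119246, -0.12915928,  1.46894969])) 0.9959055582682291
side 396.8981692721585 (array([ 2.0049522 , -0.56769934,  0.37446679]), array([-0.45466944,  0.17077621,  0.6603079 ])) 0.9961140950520834
wrist 288.2819188713759 (array([-2.42262861, -1.62698664, -0.2119646 ]), array([-0.62448185, -0.02978762,  0.38909869])) 0.993682861328125
```

View pics/scene0.png

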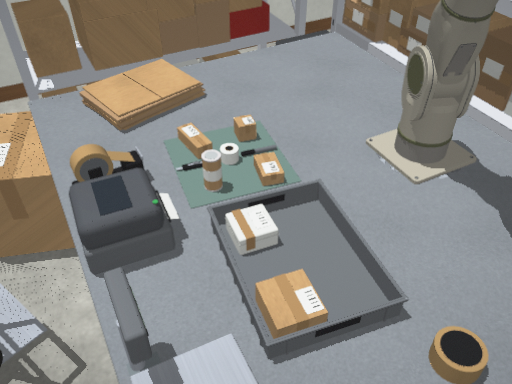

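View pics/side0.png

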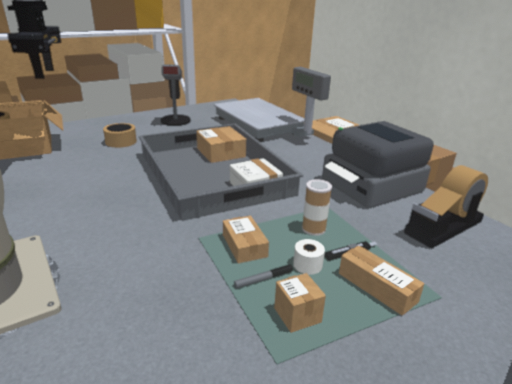

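View pics/wrist0.png

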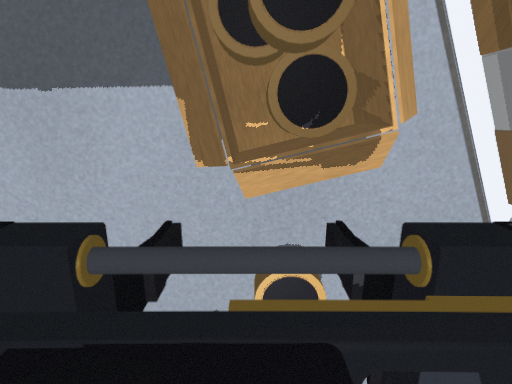

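The scene view shows the tray (corners about (210,210), (318,185), (400,300), (268,345)), with the foam box at (250,228) and the large carton at (290,302). On the mat are the long carton (194,138), cube (244,127), flat carton (269,168), tube (212,170) and roll (229,153). Next I'll measure them from depth.

```bash
python3 - <<'E'
from h import *
for n in('scene0','side0'):
    C,im,dep=load(n); P=cloud(C,dep)
    hsv=cv2.cvtColor(im,cv2.COLOR_BGR2HSV)
    z=P[...,2]
    m=(P[...,0]>.2)&(P[...,0]<.95)&(abs(P[...,1])<.8)
    print(n,'table z',np.nanmedian(z[m&(abs(z)<.02)]))
    # rough: components with z>0.03, in x/y
    mk=(m&(z>.028)&(z<.2)).astype(np.uint8)
    k,l,st,_=cv2.connectedComponentsWithStats(mk)
    for i in range(1,k):
        if st[i,4]<60: continue
        q=P[l==i]; zt=np.percentile(q[:,2],95); t=q[q[:,2]>zt-.006]
        (cx,cy),(w,h),a=cv2.minAreaRect((t[:,:2]*1000).astype(np.float32))
        print(st[i],'ztop %.3f'%zt,'c',np.round([cx,cy]),'wh',np.round([w,h]),'a %.1f'%a)
E
```

```text
scene0 table z 0.0004931034064632846
[  80   62  124   62 4114] ztop 0.056 c [ 645. -673.] wh [338. 258.] a 15.1
[234 114  23  21 361] ztop 0.061 c [ 427. -314.] wh [66. 58.] a 83.3
[ 177  122   62   63 1388] ztop 0.107 c [ 613. -136.] wh [58. 47.] a 65.7
[  70  144  110  120 8023] ztop 0.147 c [878. -53.] wh [164. 151.] a 86.5
[254 153  31  26 544] ztop 0.040 c [ 454. -113.] wh [107.  62.] a 77.4
[ 207  180  201  171 9633] ztop 0.063 c [556. 216.] wh [410. 309.] a 82.9
[ 432  326   57   53 2201] ztop 0.051 c [409. 561.] wh [97. 95.] a 46.0
[ 139  333  119   51 3829] ztop 0.058 c [865. 392.] wh [114. 173.] a 88.2
side0 table z 0.0022307054857140366
[161  69  21  46 481] ztop 0.196 c [626. 628.] wh [71. 40.] a 1.2
[ 138   75  189  136 8390] ztop 0.163 c [933. 300.] wh [ 21. 154.] a 4.2
[ 33 101  30  45 571] ztop 0.115 c [220. 649.] wh [ 37. 168.] a 0.0
[ 323  121  109   79 6140] ztop 0.149 c [875. -59.] wh [160. 155.] a 87.9
[103 123  33  17 469] ztop 0.053 c [406. 557.] wh [97. 93.] a 57.2
[ 408  165   80   73 3179] ztop 0.131 c [ 894. -275.] wh [57. 50.] a 4.0
[ 303  179   29   47 1069] ztop 0.110 c [ 612. -138.] wh [51. 50.] a 85.4
[ 223  215   46   38 1152] ztop 0.042 c [ 452. -116.] wh [105.  63.] a 77.9
[295 239  30  25 606] ztop 0.045 c [ 521. -227.] wh [54. 53.] a 63.4
[ 341  246   84   59 2136] ztop 0.047 c [ 585. -336.] wh [ 54. 132.] a 7.8
[ 275  274   51   47 1682] ztop 0.061 c [ 426. -316.] wh [58. 57.] a 81.4
```

```bash
cat >> h.py <<'E'
def tool():
    s=ctrl.get_state(); return np.array(s['position']),R.from_quat(s['ee_rot'])
def go(x,y,z,yaw):
    """distance to TCP target (mm), jaw (tool y) axis yaw in deg modulo 180. """
    p,r=tool(); M=r.as_matrix()
    cur=np.degrees(np.arctan2(M[1,1],M[0,1]))
    d=(yaw-cur+90)%180-90
    # turn about tool z (pointing down): world yaw +d = -d about tool z
    # also tilt correction
    zc=M.T@np.array([0,0,-1.]); tilt=np.degrees(np.cross([0,0,1],zc))
    dw=np.array([x,y,z])*1000-p*1000
    print('pos',np.round(p*1000,1),'jawyaw %.2f'%cur,'tilt xy fix',np.round(tilt,2)[:2],'wz',np.round(-d,2))
    print('shift BEFORE turn',np.round(M.T@dw,1))
    M2=(R.from_euler('z',d,degrees=True)*r).as_matrix()
    print('shift AFTER turn',np.round(M2.T@dw,1))
    s=ctrl.get_state(); print('t %.2f'%s['time'],'open %.4f'%s['opening'],'F',np.round(s['contact_force'],1),'q',np.round(s['qpos'],2))
E
python3 - <<'E'
from h import *
K,d,rv,tv=cal('wrist'); Rm=cv2.Rodrigues(rv)[0]; o=-Rm.T@tv
p,r=tool(); print('cam in tool',r.inv().apply(o-p)*1000,'view axis in tool',r.inv().apply(Rm[2]), 'cam x in tool',r.inv().apply(Rm[0]))
go(.55,.2,.30,7)
E
```

```text
cam in tool [  70.97162728   -0.20228604 -161.59687948] view axis in tool [-2.56755283e-01  7.49685172e-04  9.66476157e-01] cam x in tool [-2.60227667e-04  9.99999609e-01 -8.44821366e-04]
pos [236.2 578.3 222. ] jawyaw 67.78 tilt xy fix [-0.06  0.  ] wz 60.78
shift BEFORE turn [-433.5 -231.7  -77.8]
shift AFTER turn [-413.7  265.2  -78.3]
t 0.15 open 0.0871 F [ 0.3  1.2 -1. ] q [-1.21  0.33 -0.06  1.46  0.02  1.35 -0.09]
```

>>> apply_moves --commands '[0, 0, -25, 0, 0, 8.5, 1, 0, 0, -25, 0, 0, 8.5, 1, 0, 0, -25, 0, 0, 8.5, 1, 0, 0, -25, 0, 0, 8.5, 1, 0, 0, -25, 0, 0, 8.5, 1, 0, 0, -25, 0, 0, 8.5, 1, 0, 0, -25, 0, 0, 8.5, 1]'

```text
time: 0.85
position: [0.2362, 0.5784, 0.3983]
ee_rot: [0.656, 0.754, -0.0, 0.0]
contact_force: [-0.3, 0.3, -0.9]
opening: 0.0871
```

```bash
python3 - <<'E'
from h import *
go(.52,.16,.40,7)
E
```

```text
pos [236.2 578.4 398.3] jawyaw 7.94 tilt xy fix [-0.01  0.02] wz 0.94
shift BEFORE turn [-453.6  223.3   -1.6]
shift AFTER turn [-449.9  230.7   -1.6]
t 0.85 open 0.0871 F [-0.3  0.3 -0.9] q [-1.31  0.31  0.08  1.13 -0.02  1.7  -1.1 ]
```

>>> apply_moves --commands '[-45, 22, 0, 0, 0, 0, 1, -45, 22, 0, 0, 0, 0, 1, -45, 22, 0, 0, 0, 0, 1, -45, 22, 0, 0, 0, 0, 1, -45, 22, 0, 0, 0, 0, 1, -45, 22, 0, 0, 0, 0, 1, -45, 22, 0, 0, 0, 0, 1, -45, 22, 0, 0, 0, 0, 1, -45, 22, 0, 0, 0, 0, 1, -45, 22, 0, 0, 0, 0, 1]'

```text
time: 1.85
position: [0.519, 0.1638, 0.3976]
ee_rot: [0.654, 0.756, 0.0, -0.0]
contact_force: [0.9, -0.4, 0.7]
opening: 0.087
```

>>> apply_moves --commands '[0, 0, 0, 0, 0, 0, 1, 0, 0, 0, 0, 0, 0, 1]'

```text
time: 2.05
position: [0.5187, 0.1645, 0.3973]
ee_rot: [0.655, 0.755, -0.0, -0.0]
contact_force: [-0.1, 0.4, 0.4]
opening: 0.0869
```

```bash
python3 - <<'E'
from h import *
go(.52,-.2,.35,7)
shot('wrist','w1')
E
```

```text
pos [518.7 164.5 397.3] jawyaw 8.12 tilt xy fix [-0.03  0.01] wz 1.12
shift BEFORE turn [-361.   -50.2   47.3]
shift AFTER turn [-361.9  -43.1   47.3]
t 2.05 open 0.0869 F [-0.1  0.4  0.4] q [-0.78  0.12  0.44  1.38 -0.05  1.66 -0.21]
```

View pics/w1.png

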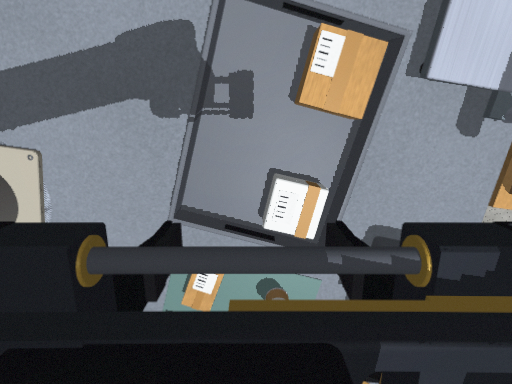

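The wrist view shows the tray from about (220,0) to (325,245), with the large carton at (345,70) and the foam box at (295,205). I'll fit their outlines.

```bash
cat > tray.py <<'E'
import sys
from h import *
def rects(name,verbose=True):
    C,im,dep=load(name); P=cloud(C,dep); z=P[...,2]; print('floor z',np.nanmedian(z[(abs(z)<.015)]))
    out={}
    hsv=cv2.cvtColor(im,cv2.COLOR_BGR2HSV)
    vis=np.zeros(z.shape,bool); vis[:222]=1
    for nm,mask,h in [('large',(hsv[...,1]>60)|(hsv[...,2]>190),.062),('foam',(hsv[...,1]>60)|(hsv[...,2]>170),.056)]:
        m=vis&(abs(z-h)<.006)&mask&(P[...,0]>.4)&(P[...,0]<.75)&(P[...,1]>-.05)&(P[...,1]<.45)
        k,l,st,_=cv2.connectedComponentsWithStats(cv2.morphologyEx(m.astype(np.uint8),cv2.MORPH_OPEN,np.ones((5,5))))
        for i in range(1,k):
            if st[i,4]<800: continue
            c=max(cv2.findContours((l==i).astype(np.uint8),cv2.RETR_EXTERNAL,cv2.CHAIN_APPROX_NONE)[0],key=len)
            X=cast(C,c.reshape(-1,2),h)[:,:2]*1000
            (cx,cy),wh,a=cv2.minAreaRect(X.astype(np.float32)); print(nm,st[i],np.round([cx,cy],1),np.round(wh,1),round(a,2),'zmed',np.median(P[l==i][:,2]))
rects(sys.argv[1])
C,im,dep=load(sys.argv[1]); P=cloud(C,dep); z=P[...,2]
m=(abs(z-.06)<.006); m[222:]=0
m&=(P[...,0]>.33)&(P[...,0]<.8)&(P[...,1]>-.05)&(P[...,1]<.46)
o=(im*0.5).astype(np.uint8); o[m]=(0,255,0); cv2.imwrite('pics/ov_%s.png'%sys.argv[1],o)
E
python3 tray.py w1
```

```text
floor z 2.992179256599699e-05
large [ 299   24   87   95 5516] [637.7 323.1] [121.7 110.8] 83.56 zmed 0.06186578463585511
foam [ 266  179   62   43 1897] [606.7  93.9] [82.8 99.4] 86.29 zmed 0.055585208037971
```

View pics/ov_w1.png

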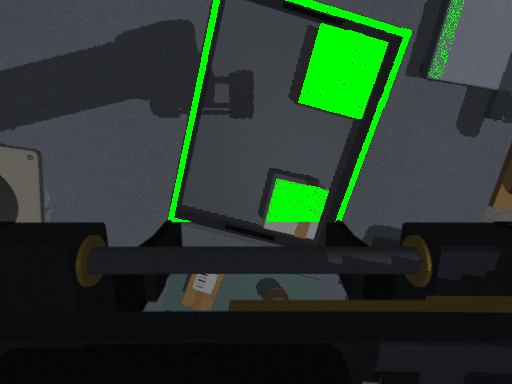

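```bash
cat > tray2.py <<'E'
from h import *
C,im,dep=load('w1'); P=cloud(C,dep); z=P[...,2]
m=(abs(z-.056)<.004)&(P[...,0]>.53)&(P[...,0]<.67)&(P[...,1]>.02)&(P[...,1]<.17)
m[:175]=0; m[242:]=0
m=cv2.morphologyEx(m.astype(np.uint8),cv2.MORPH_OPEN,np.ones((3,3)))
k,l,st,_=cv2.connectedComponentsWithStats(m); i=1+np.argmax(st[1:,4]); print(st[i])
c=max(cv2.findContours((l==i).astype(np.uint8),cv2.RETR_EXTERNAL,cv2.CHAIN_APPROX_NONE)[0],key=len)
X=cast(C,c.reshape(-1,2),.056)[:,:2]*1000
print('foam',cv2.minAreaRect(X.astype(np.float32)))
# walls: rows
m=(abs(z-.06)<.004)&(P[...,0]>.33)&(P[...,0]<.8)&(P[...,1]>-.05)&(P[...,1]<.46); m[222:]=0
L=[];Rr=[];
for v in range(30,215):
    u=np.where(m[v])[0]; 
    if len(u)==0: continue
    g=u[(u<230)]; h=u[(u>330)&(u<412)]
    if len(g): L.append((g.min()-.5,v)); 
    # right wall: last run
    if len(h): Rr.append((h.max()+.5,v))
for nm,q in(('front outer',L),('back outer',Rr)):
    X=cast(C,q,.06)[:,:2]*1000
    vx,vy,x0,y0=cv2.fitLine(X.astype(np.float32),cv2.DIST_HUBER,0,.1,.1).ravel(); print(nm,np.degrees(np.arctan2(vy,vx)),x0,y0,'n',len(q))
q=[]
for u in range(285,400):
    w=np.where(m[:60,u])[0]
    if len(w) and w.min()>1: q.append((u,w.min()-.5))
X=cast(C,q,.06)[:,:2]*1000
vx,vy,x0,y0=cv2.fitLine(X.astype(np.float32),cv2.DIST_HUBER,0,.1,.1).ravel(); print('left outer',np.degrees(np.arctan2(vy,vx)),x0,y0,'n',len(q))
E
python3 tray2.py
```

```text
[ 264  179   65   60 2756]
foam ((605.589111328125, 85.03309631347656), (101.3914566040039, 98.75418090820312), 84.79756927490234)
front outer 82.82347 399.22098 207.90836 n 185
back outer 82.785866 714.0101 252.0337 n 185
left outer -7.179249 643.7414 407.37967 n 84
```

>>> apply_moves --commands '[0, 0, 0, 0, 0, 7.7, 1, 0, 0, 0, 0, 0, 7.6, 1, -45, 0, 5, 0, 0, 0, 1, -45, 0, 5, 0, 0, 0, 1, -45, 0, 5, 0, 0, 0, 1, -45, 0, 5, 0, 0, 0, 1, -45, 0, 5, 0, 0, 0, 1, -45, 0, 5, 0, 0, 0, 1, -45, 0, 5, 0, 0, 0, 1, -45, 0, 5, 0, 0, 0, 1]'

```text
time: 3.1
position: [0.4743, -0.1915, 0.3575]
ee_rot: [0.748, 0.664, 0.001, -0.0]
contact_force: [1.3, -0.2, 0.3]
opening: 0.0868
```

>>> apply_moves --commands '[-40, 25, 0, 0, 0, 0, 1, -30, 25, 0, 0, 0, 0, 1, 0, 0, 0, 0, 0, 0, 1, 0, 0, 0, 0, 0, 0, 1]'

```text
time: 3.5
position: [0.516, -0.2662, 0.3565]
ee_rot: [0.749, 0.663, -0.001, -0.001]
contact_force: [-0.5, 0.2, -0.0]
opening: 0.0873
```

```bash
python3 - <<'E'
from h import *
go(.452,-.114,.2,-7.2)
shot('wrist','w2')
E
```

```text
pos [ 516.  -266.2  356.5] jawyaw -6.98 tilt xy fix [-0.13  0.03] wz 0.22
shift BEFORE turn [143.4 -81.6 156.6]
shift AFTER turn [143.1 -82.2 156.6]
t 3.50 open 0.0873 F [-0.5  0.2 -0. ] q [-0.3   0.25  0.88  1.38 -0.19  1.6   0.44]
```

View pics/w2.png

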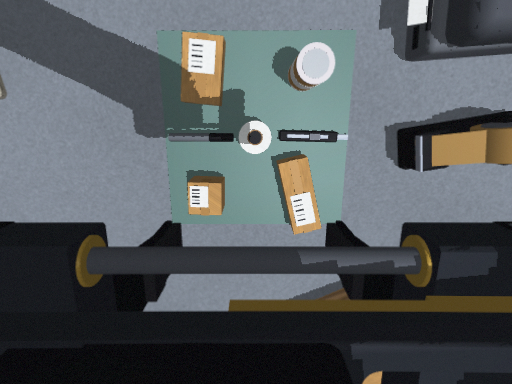

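The wrist view has the whole mat in it: flat carton (202,68), tube (315,65), roll (255,137), marker (200,137), cutter (312,135), cube (206,197) and long carton (299,195). I'll fit their tops.

```bash
cat > mat.py <<'E'
import sys
from h import *
C,im,dep=load(sys.argv[1]); P=cloud(C,dep); z=P[...,2]
for nm,h,(x,y) in [('flat',.038,(.452,-.114)),('cube',.058,(.427,-.315)),('long',.044,(.585,-.336)),('tube',.107,(.612,-.137)),('roll',.042,(.521,-.227))]:
    m=(abs(z-h)<.007)&(np.hypot(P[...,0]-x,P[...,1]-y)<.085); m[240:]=0
    m=cv2.morphologyEx(m.astype(np.uint8),cv2.MORPH_OPEN,np.ones((3,3)))
    k,l,st,_=cv2.connectedComponentsWithStats(m); i=1+np.argmax(st[1:,4])
    c=max(cv2.findContours((l==i).astype(np.uint8),cv2.RETR_EXTERNAL,cv2.CHAIN_APPROX_NONE)[0],key=len)
    X=cast(C,c.reshape(-1,2),h)[:,:2]*1000
    r=cv2.minAreaRect(X.astype(np.float32)); q=P[l==i]
    print(nm,st[i],'c',np.round(r[0],1),'wh',np.round(r[1],1),'a %.2f'%r[2],'z %.4f'%np.median(q[:,2]))
# marker, cutter ends
mt=(z>.006)&(z<.03)&(P[...,0]>.38)&(P[...,0]<.68)&(P[...,1]<-.17)&(P[...,1]>-.28); mt[225:]=0
k,l,st,_=cv2.connectedComponentsWithStats(mt.astype(np.uint8))
for i in range(1,k):
    if st[i,4]>60: 
        q=P[l==i]*1000; print('low',st[i],np.round(q.min(0)),np.round(q.max(0)))
E
python3 mat.py w2
```

```text
flat [ 181   32   43   73 2852] c [ 452.4 -114.7] wh [101.4  62.2] a 77.86 z 0.0379
cube [ 188  182   34   33 1112] c [ 426.6 -313.9] wh [56.4 55.2] a 81.35 z 0.0577
long [ 278  157   43   77 2172] c [ 585.8 -334.5] wh [ 49.9 131.9] a 6.81 z 0.0437
tube [ 296   42   39   43 1305] c [ 611.2 -138.1] wh [51.1 49.4] a 37.79 z 0.1070
roll [239 121  33  33 851] c [ 521.7 -226.7] wh [50.9 52. ] a 83.00 z 0.0415
low [279 130  69  12 670] [ 563. -252.    6.] [ 680. -222.   20.]
low [172 133  62   9 527] [ 380. -230.    7.] [ 485. -204.   20.]
low [277 154  28  11  62] [ 554. -279.    6.] [ 602. -268.   29.]
```

```bash
python3 - <<'E'
from h import *
go(.4524,-.1147,.06,-12.1)
E
```

```text
pos [ 515.8 -265.7  357.2] jawyaw -6.92 tilt xy fix [-0.05 -0.02] wz 5.18
shift BEFORE turn [142.2 -80.9 297.3]
shift AFTER turn [134.3 -93.4 297.3]
t 3.55 open 0.0869 F [-0.5  0.   1.2] q [-0.3   0.25  0.88  1.39 -0.19  1.6   0.44]
```

>>> apply_moves --commands '[0, 0, 0, 0, 0, 5.2, 1, 22, -16, 20, 0, 0, 0, 1, 28, -20, 35, 0, 0, 0, 1, 28, -20, 40, 0, 0, 0, 1, 28, -20, 45, 0, 0, 0, 1, 22, -14, 45, 0, 0, 0, 1, 6, -3, 45, 0, 0, 0, 1, 0, 0, 40, 0, 0, 0, 1, 0, 0, 0, 0, 0, 0, 1, 0, 0, 0, 0, 0, 0, 1]'

```text
time: 4.55
position: [0.4558, -0.1219, 0.098]
ee_rot: [0.778, 0.628, 0.0, -0.0]
contact_force: [0.1, -0.9, 0.6]
opening: 0.087
```

```bash
python3 - <<'E'
from h import *
go(.4524,-.1147,.006,-12.1)
E
```

```text
pos [ 455.8 -121.9   98. ] jawyaw -12.13 tilt xy fix [ 0.03 -0.04] wz -0.03
shift BEFORE turn [ 6.3 -4.9 92. ]
shift AFTER turn [ 6.3 -4.9 92. ]
t 4.55 open 0.0870 F [ 0.1 -0.9  0.6] q [-0.58  0.12  0.79  2.04 -0.1   1.02  0.06]
```

>>> apply_moves --commands '[6, -5, 20, 0, 0, 0, 1, 0, 0, 25, 0, 0, 0, 1, 0, 0, 25, 0, 0, 0, 1, 0, 0, 15, 0, 0, 0, 1, 0, 0, 7, 0, 0, 0, 1, 0, 0, 0, 0, 0, 0, 1, 0, 0, 0, 0, 0, 0, -1, 0, 0, 0, 0, 0, 0, -1, 0, 0, 0, 0, 0, 0, -1]'

```text
time: 5.45
position: [0.4526, -0.1158, 0.0055]
ee_rot: [0.778, 0.628, 0.001, 0.0]
contact_force: [-0.2, 0.4, 0.2]
opening: 0.0703
```

>>> apply_moves --commands '[0, 0, 0, 0, 0, 0, -1, 0, 0, 0, 0, 0, 0, -1, 0, 0, 0, 0, 0, 0, -1]'

```text
time: 5.75
position: [0.4522, -0.1158, 0.005]
ee_rot: [0.778, 0.628, 0.0, -0.0]
contact_force: [-1.1, 0.4, 5.9]
opening: 0.062
```

```bash
python3 - <<'E'
from h import *
go(.621,.199,.12,-7.2)
E
```

```text
pos [ 452.2 -115.8    5. ] jawyaw -12.22 tilt xy fix [ 0.02 -0.03] wz -5.02
shift BEFORE turn [ 343.5   98.4 -114.8]
shift AFTER turn [ 333.5  128.  -114.8]
t 5.75 open 0.0620 F [-1.1  0.4  5.9] q [-0.51  0.3   0.74  2.12 -0.28  0.82  0.18]
```

>>> apply_moves --commands '[0, 0, -10, 0, 0, 0, -1, 0, 0, -25, 0, 0, 0, -1, 0, 0, -35, 0, 0, 0, -1, 0, 0, -40, 0, 0, -5, -1, 25, 10, -25, 0, 0, 0, -1, 35, 13, 0, 0, 0, 0, -1, 40, 15, 0, 0, 0, 0, -1, 40, 15, 0, 0, 0, 0, -1, 40, 15, 0, 0, 0, 0, -1, 40, 15, 0, 0, 0, 0, -1]'

```text
time: 6.75
position: [0.5623, 0.0934, 0.14]
ee_rot: [0.75, 0.661, -0.0, 0.0]
contact_force: [0.3, -0.2, -1.8]
opening: 0.0622
```

```bash
python3 - <<'E'
from h import *
go(.621,.1979,.08,-7.2)
E
```

```text
pos [562.3  93.4 140. ] jawyaw -7.23 tilt xy fix [-0.    0.01] wz -0.03
shift BEFORE turn [111.1  45.1  60. ]
shift AFTER turn [111.1  45.2  60. ]
t 6.75 open 0.0622 F [ 0.3 -0.2 -1.8] q [-0.79  0.31  0.65  1.75 -0.2   1.16 -0.21]
```

>>> apply_moves --commands '[30, 12, 0, 0, 0, 0, -1, 35, 14, 0, 0, 0, 0, -1, 31, 13, 0, 0, 0, 0, -1, 15, 6, 0, 0, 0, 0, -1, 0, 0, 20, 0, 0, 0, -1, 0, 0, 30, 0, 0, 0, -1, 0, 0, 10, 0, 0, 0, -1, 0, 0, 0, 0, 0, 0, -1, 0, 0, 0, 0, 0, 0, -1]'

```text
time: 7.65
position: [0.621, 0.1963, 0.0809]
ee_rot: [0.75, 0.661, 0.0, 0.0]
contact_force: [0.6, 0.2, -1.6]
opening: 0.0617
```

```bash
python3 - <<'E'
from h import *
go(.621,.1979,.008,-7.2)
shot('scene','s1');shot('wrist','w3')
E
```

```text
pos [621.  196.3  80.9] jawyaw -7.24 tilt xy fix [ 0.06 -0.02] wz -0.04
shift BEFORE turn [ 1.5 -0.3 72.9]
shift AFTER turn [ 1.5 -0.3 72.9]
t 7.65 open 0.0617 F [ 0.6  0.2 -1.6] q [-0.8   0.55  0.57  1.57 -0.32  1.12 -0.28]
```

View pics/s1.png

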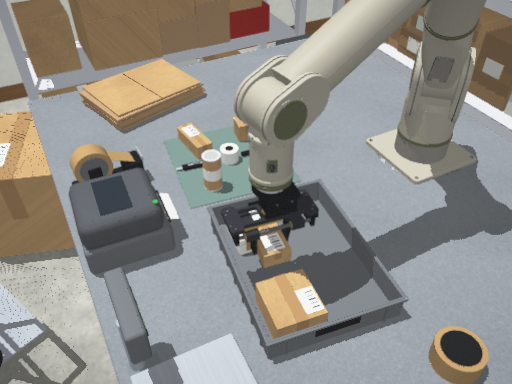

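View pics/w3.png

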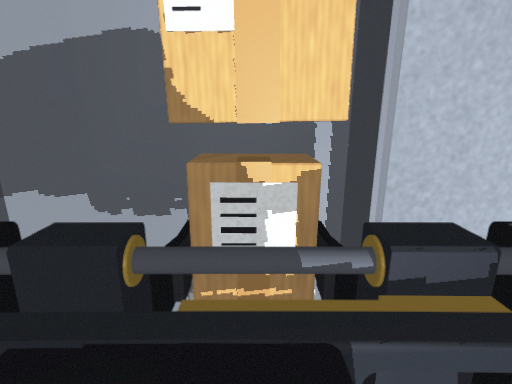

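The wrist view shows the held carton (edge at row 155) parallel to the large carton's near edge (row 122) and to the back wall. I'll check the gap in numbers.

```bash
python3 - <<'E'
from h import *
C,im,dep=load('w3')
A=cast(C,[(170,122.5),(348,121.5)],.062)*1000
p,r=tool(); B=cast(C,[(210,154.5),(308,154.5)],p[2]-.005+.038)*1000
ex=np.array([.9921,-.1253]);ey=np.array([.1253,.9921])
print(A,B); print('ey large edge',A[:,:2]@ey,'carton edge',B[:,:2]@ey,'tcp',p[:2]*1000@ey)
E
```

```text
[[578.64001312 269.85642867  62.        ]
 [685.97179314 256.77460405  62.        ]] [[608.01731444 252.97467095 114.38336357]
 [651.24987344 247.46071042 114.38336357]]
ey large edge [340.22815653 340.69835035] carton edge [327.16074055 327.10737995] tcp 272.8240432446645
```

>>> apply_moves --commands '[0, 0, 25, 0, 0, 0, -1, 0, 0, 25, 0, 0, 0, -1, 0, 0, 14, 0, 0, 0, -1, 0, 0, 4, 0, 0, 0, -1, 0, 0, 2, 0, 0, 0, -1, 0, 0, 0, 0, 0, 0, -1, 0, 0, 0, 0, 0, 0, -1]'

```text
time: 8.45
position: [0.6212, 0.1966, 0.0108]
ee_rot: [0.75, 0.661, 0.001, 0.0]
contact_force: [0.3, -0.4, -1.5]
opening: 0.0619
```

>>> apply_moves --commands '[0, 0, 2, 0, 0, 0, -1, 0, 0, 1, 0, 0, 0, -1, 0, 0, 0, 0, 0, 0, -1, 0, 0, 0, 0, 0, 0, -1]'

```text
time: 8.85
position: [0.6207, 0.1966, 0.0071]
ee_rot: [0.75, 0.661, 0.0, -0.0]
contact_force: [-0.9, 0.3, 3.8]
opening: 0.0615
```

>>> apply_moves --commands '[0, 0, 0, 0, 0, 0, 0.6, 0, 0, 0, 0, 0, 0, 0.8, 0, 0, 0, 0, 0, 0, 0.8, 0, 0, 0, 0, 0, 0, 0.8, 0, 0, -10, 0, 0, 0, 0.8, 0, 0, -30, 0, 0, 0, 1, 0, 0, -45, 0, 0, 0, 1, 0, 0, -45, 0, 0, 0, 1, 0, 0, -45, 0, 0, 0, 1, -40, 0, -25, 0, 0, 0, 1]'

```text
time: 9.85
position: [0.6162, 0.1626, 0.2109]
ee_rot: [0.748, 0.664, 0.003, -0.0]
contact_force: [0.5, 0.6, -0.4]
opening: 0.0868
```

```bash
python3 - <<'E'
from h import *
go(.590,.100,.3,-7.2)
E
```

```text
pos [616.2 162.6 210.9] jawyaw -6.75 tilt xy fix [ 0.21 -0.26] wz 0.45
shift BEFORE turn [-64.9 -18.3 -89.4]
shift AFTER turn [-65.  -17.8 -89.4]
t 9.85 open 0.0868 F [ 0.5  0.6 -0.4] q [-0.8   0.4   0.63  1.48 -0.24  1.33 -0.27]
```

>>> apply_moves --commands '[-35, -8, -20, 0, 0, 0, 1, -35, -8, -30, 0, 0, 0, 1, -20, 0, -40, 0, 0, 0, 1, 0, 0, -40, 0, 0, 0, 1, 0, 0, 0, 0, 0, 0, 1, 0, 0, 0, 0, 0, 0, 1]'

```text
time: 10.45
position: [0.5885, 0.0692, 0.3379]
ee_rot: [0.75, 0.661, 0.001, 0.0]
contact_force: [-0.6, -0.1, -0.8]
opening: 0.087
```

```bash
cat > tr3.py <<'E'
import sys
from h import *
ex=np.array([.9921,-.1253]);ey=np.array([.1253,.9921])
def top(name,items,rmax=240):
    C,im,dep=load(name); P=cloud(C,dep); z=P[...,2]
    for nm,h,(x,y),rad in items:
        m=(abs(z-h)<.005)&(np.hypot(P[...,0]-x,P[...,1]-y)<rad); m[rmax:]=0
        m=cv2.morphologyEx(m.astype(np.uint8),cv2.MORPH_OPEN,np.ones((3,3)))
        k,l,st,_=cv2.connectedComponentsWithStats(m)
        if k<2: print(nm,'none'); continue
        i=1+np.argmax(st[1:,4])
        c=max(cv2.findContours((l==i).astype(np.uint8),cv2.RETR_EXTERNAL,cv2.CHAIN_APPROX_NONE)[0],key=len)
        X=cast(C,c.reshape(-1,2),h)[:,:2]*1000
        r=cv2.minAreaRect(X.astype(np.float32)); q=P[l==i]; c=np.array(r[0])
        print(nm,st[i],'c',np.round(c,1),'tray',np.round([c@ex-523.4,c@ey-282],1),'wh',np.round(r[1],1),'a %.2f'%r[2],'z %.4f'%np.median(q[:,2]))
T=[('foam',.056,(.606,.085),.08),('large',.062,(.638,.323),.09),('flat',.040,(.621,.199),.062)]
if __name__=='__main__': top(sys.argv[1],T)
E
python3 - <<'E'
from h import *
shot('wrist','w4')
go(.427,-.314,.2,-8.65)
E
python3 tr3.py w4
```

```text
pos [588.1  69.5 336.5] jawyaw -7.22 tilt xy fix [-0.01 -0.02] wz 1.43
shift BEFORE turn [-400.7 -111.6  136.4]
shift AFTER turn [-403.4 -101.5  136.4]
t 10.50 open 0.0871 F [-0.2  0.9 -0.5] q [-0.75  0.25  0.7   1.39 -0.16  1.56 -0.19]
foam [ 231  120   66   66 4159] c [606.4  84.4] tray [  67.6 -122.3] wh [100.1  98.5] a 84.66 z 0.0556
large [ 227    0   82   21 1688] c [633.1 274.6] tray [70.2 69.7] wh [ 23.4 108.4] a 82.75 z 0.0617
flat [ 243   38   43   74 3029] c [619.8 197.3] tray [66.8 -8.5] wh [100.4  61.6] a 82.68 z 0.0399
```

View pics/w4.png

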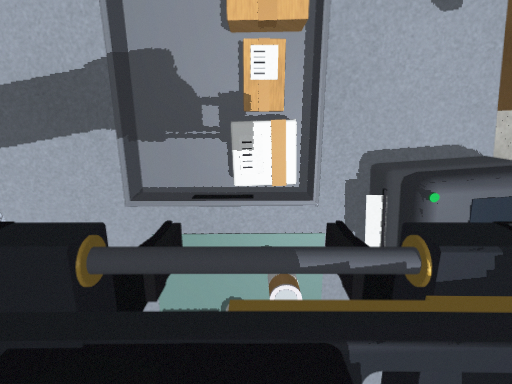

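>>> apply_moves --commands '[-40, -10, 10, 0, 0, 1.4, 1, -45, -11, 10, 0, 0, 0, 1, -45, -11, 10, 0, 0, 0, 1, -45, -11, 10, 0, 0, 0, 1, -45, -11, 10, 0, 0, 0, 1, -45, -11, 10, 0, 0, 0, 1, -45, -11, 10, 0, 0, 0, 1, -45, -11, 10, 0, 0, 0, 1, -30, -9, 30, 0, 0, 0, 1, -18, -4, 35, 0, 0, 0, 1]'

```text
time: 11.5
position: [0.4281, -0.3168, 0.1907]
ee_rot: [0.759, 0.651, 0.0, 0.0]
contact_force: [1.4, 1.5, -0.8]
opening: 0.0869
```

```bash
python3 - <<'E'
from h import *
go(.4266,-.3139,.014,-8.65)
E
```

```text
pos [ 428.1 -316.8  190.7] jawyaw -8.79 tilt xy fix [0.04 0.02] wz -0.14
shift BEFORE turn [  2.7  -2.1 176.7]
shift AFTER turn [  2.7  -2.1 176.7]
t 11.50 open 0.0869 F [ 1.4  1.5 -0.8] q [-0.31  0.2   0.98  1.79 -0.18  1.24  0.56]
```

>>> apply_moves --commands '[3, -2, 0, 0, 0, 0, 1, 0, 0, 40, 0, 0, 0, 1, 0, 0, 45, 0, 0, 0, 1, 0, 0, 35, 0, 0, 0, 1, 0, 0, 0, 0, 0, 0, 1, 0, 0, 0, 0, 0, 0, 1]'

```text
time: 12.1
position: [0.4287, -0.3108, 0.0725]
ee_rot: [0.758, 0.652, -0.0, -0.0]
contact_force: [0.8, -0.2, 0.1]
opening: 0.0871
```

```bash
python3 - <<'E'
from h import *
go(.4266,-.3139,.014,-8.65)
E
```

```text
pos [ 428.7 -310.8   72.5] jawyaw -8.59 tilt xy fix [-0.05  0.01] wz 0.06
shift BEFORE turn [-3.4 -1.5 58.5]
shift AFTER turn [-3.4 -1.5 58.5]
t 12.10 open 0.0871 F [ 0.8 -0.2  0.1] q [-0.22  0.37  0.9   1.92 -0.34  1.01  0.68]
```

>>> apply_moves --commands '[-3, -2, 0, 0, 0, 0, 1, 0, 0, 25, 0, 0, 0, 1, 0, 0, 25, 0, 0, 0, 1, 0, 0, 8, 0, 0, 0, 1, 0, 0, 0, 0, 0, 0, 1, 0, 0, 0, 0, 0, 0, -1, 0, 0, 0, 0, 0, 0, -1, 0, 0, 0, 0, 0, 0, -1, 0, 0, 0, 0, 0, 0, -1, 0, 0, 0, 0, 0, 0, -1]'

```text
time: 13.1
position: [0.4263, -0.3138, 0.0139]
ee_rot: [0.758, 0.652, 0.0, 0.0]
contact_force: [-0.6, 0.7, 3.6]
opening: 0.0552
```

>>> apply_moves --commands '[0, 0, 0, 0, 0, 0, -1, 0, 0, 0, 0, 0, 0, -1]'

```text
time: 13.3
position: [0.4263, -0.3138, 0.0139]
ee_rot: [0.758, 0.652, 0.0, 0.0]
contact_force: [-0.9, 2.1, 6.4]
opening: 0.0554
```

```bash
python3 - <<'E'
from h import *
go(.6198,.1973,.2,-7.3)
E
```

```text
pos [ 426.3 -313.8   13.9] jawyaw -8.62 tilt xy fix [ 0.03 -0.01] wz -1.32
shift BEFORE turn [ 534.4  114.8 -185.9]
shift AFTER turn [ 531.6  127.1 -185.9]
t 13.30 open 0.0554 F [-0.9  2.1  6.4] q [-0.15  0.46  0.83  1.96 -0.43  0.91  0.75]
```

>>> apply_moves --commands '[0, 0, -10, 0, 0, 0, -1, 0, 0, -25, 0, 0, 0, -1, 0, 0, -40, 0, 0, 0, -1, 0, 0, -45, 0, 0, 0, -1, 0, 0, -40, 0, 0, -1.3, -1, 25, 6, -25, 0, 0, 0, -1, 40, 9, 0, 0, 0, 0, -1, 45, 11, 0, 0, 0, 0, -1, 45, 11, 0, 0, 0, 0, -1, 45, 11, 0, 0, 0, 0, -1]'

```text
time: 14.3
position: [0.4991, -0.12, 0.1991]
ee_rot: [0.751, 0.66, 0.0, -0.0]
contact_force: [0.7, -0.0, -1.6]
opening: 0.0558
```

>>> apply_moves --commands '[45, 11, 0, 0, 0, 0, -1, 45, 11, 0, 0, 0, 0, -1, 45, 11, 0, 0, 0, 0, -1, 45, 11, 0, 0, 0, 0, -1, 45, 11, 0, 0, 0, 0, -1, 45, 11, 0, 0, 0, 0, -1, 30, 7, 0, 0, 0, 0, -1, 0, 0, 0, 0, 0, 0, -1]'

```text
time: 15.1
position: [0.6095, 0.1724, 0.1978]
ee_rot: [0.749, 0.663, -0.0, -0.0]
contact_force: [-1.1, 0.3, -1.3]
opening: 0.0558
```

```bash
python3 - <<'E'
from h import *
go(.6198,.1973,.053,-7.3)
E
```

```text
pos [609.5 172.4 197.8] jawyaw -6.93 tilt xy fix [-0.06  0.  ] wz 0.37
shift BEFORE turn [ 26.    7.3 144.8]
shift AFTER turn [ 26.    7.2 144.8]
t 15.10 open 0.0558 F [-1.1  0.3 -1.3] q [-0.86  0.42  0.68  1.5  -0.27  1.32 -0.27]
```

>>> apply_moves --commands '[15, 4, 0, 0, 0, 0.4, -1, 11, 3, 0, 0, 0, 0, -1, 0, 0, 30, 0, 0, 0, -1, 0, 0, 40, 0, 0, 0, -1, 0, 0, 30, 0, 0, 0, -1, 0, 0, 0, 0, 0, 0, -1, 0, 0, 0, 0, 0, 0, -1]'

```text
time: 15.8
position: [0.6205, 0.1914, 0.0996]
ee_rot: [0.753, 0.658, 0.0, 0.0]
contact_force: [0.5, 0.4, -0.5]
opening: 0.0558
```

```bash
python3 - <<'E'
from h import *
go(.6198,.1973,.053,-7.3)
shot('wrist','w5')
E
```

```text
pos [620.5 191.4  99.6] jawyaw -7.76 tilt xy fix [0.02 0.  ] wz -0.46
shift BEFORE turn [ 5.8 -1.5 46.6]
shift AFTER turn [ 5.8 -1.5 46.6]
t 15.80 open 0.0558 F [ 0.5  0.4 -0.5] q [-0.84  0.54  0.64  1.56 -0.34  1.15 -0.26]
```

View pics/w5.png

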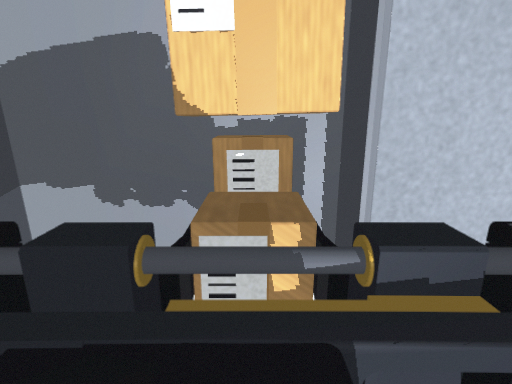

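The cube (columns 197–310) is in line with the flat carton (214–293) below it. Correcting by 6 mm along the tool's x before lowering.

>>> apply_moves --commands '[5, -1.5, 0, 0, 0, -0.5, -1, 0, 0, 15, 0, 0, 0, -1, 0, 0, 15, 0, 0, 0, -1, 0, 0, 5, 0, 0, 0, -1, 0, 0, 0, 0, 0, 0, -1, 0, 0, 0, 0, 0, 0, -1]'

```text
time: 16.45
position: [0.6193, 0.1965, 0.0636]
ee_rot: [0.75, 0.661, -0.0, 0.0]
contact_force: [0.8, -0.3, -1.1]
opening: 0.0557
```

```bash
python3 - <<'E'
from h import *
go(.6198,.1973,.052,-7.3)
E
```

```text
pos [619.3 196.5  63.6] jawyaw -7.24 tilt xy fix [-0.01  0.01] wz 0.06
shift BEFORE turn [ 0.8  0.4 11.6]
shift AFTER turn [ 0.8  0.4 11.6]
t 16.45 open 0.0557 F [ 0.8 -0.3 -1.1] q [-0.83  0.58  0.62  1.59 -0.36  1.09 -0.25]
```

>>> apply_moves --commands '[1, 0, 5, 0, 0, 0, -1, 0, 0, 3, 0, 0, 0, -1, 0, 0, 2, 0, 0, 0, -1, 0, 0, 0, 0, 0, 0, -1, 0, 0, 0, 0, 0, 0, -1]'

```text
time: 16.95
position: [0.6194, 0.1977, 0.0537]
ee_rot: [0.75, 0.661, 0.0, 0.0]
contact_force: [0.7, 0.0, -1.8]
opening: 0.0558
```

>>> apply_moves --commands '[0, 0, 1, 0, 0, 0, -1, 0, 0, 0.7, 0, 0, 0, -1, 0, 0, 0, 0, 0, 0, -1, 0, 0, 0, 0, 0, 0, -1]'

```text
time: 17.35
position: [0.6194, 0.1978, 0.052]
ee_rot: [0.75, 0.661, 0.0, -0.0]
contact_force: [0.3, -0.0, 0.3]
opening: 0.0557
```

>>> apply_moves --commands '[0, 0, 0.4, 0, 0, 0, -1, 0, 0, 0, 0, 0, 0, 0.6, 0, 0, 0, 0, 0, 0, 0.6, 0, 0, 0, 0, 0, 0, 0.8, 0, 0, 0, 0, 0, 0, 0.8, 0, 0, -10, 0, 0, 0, 0.8, 0, 0, -30, 0, 0, 0, 1, 0, 0, -45, 0, 0, 0, 1, 0, 0, -45, 0, 0, 0, 1, 0, 0, -45, 0, 0, 0, 1]'

```text
time: 18.35
position: [0.6192, 0.1974, 0.2292]
ee_rot: [0.75, 0.661, 0.0, 0.0]
contact_force: [1.2, 1.0, -0.3]
opening: 0.0865
```

>>> apply_moves --commands '[-45, -6, -20, 0, 0, 0, 1, -45, -6, -20, 0, 0, 0, 1, -40, 0, -20, 0, 0, 0, 1, 0, 0, -30, 0, 0, 0, 1, 0, 0, 0, 0, 0, 0, 1, 0, 0, 0, 0, 0, 0, 1]'

```text
time: 18.95
position: [0.5913, 0.0704, 0.3174]
ee_rot: [0.75, 0.661, 0.001, 0.0]
contact_force: [0.1, 0.9, 0.5]
opening: 0.0872
```

```bash
python3 - <<'E'
from h import *
shot('wrist','w6')
go(.5858,-.3345,.2,6.9)
import tr3
tr3.top('w6',tr3.T[:1]+[('cube',.096,(.620,.197),.06)])
E
```

```text
pos [591.   70.7 316.4] jawyaw -7.18 tilt xy fix [-0.01 -0.02] wz -14.08
shift BEFORE turn [-402.7   45.6  116.3]
shift AFTER turn [-401.7  -53.8  116.3]
t 19.00 open 0.0867 F [0.  0.1 0.3] q [-0.79  0.27  0.76  1.42 -0.19  1.52 -0.17]
foam [ 228  121   69   69 4530] c [606.1  84.5] tray [  67.3 -122.3] wh [100.3  98. ] a 84.93 z 0.0556
cube [ 240   43   46   52 2256] c [618.3 196.4] tray [65.4 -9.7] wh [58. 55.] a 83.55 z 0.0960
```

View pics/w6.png

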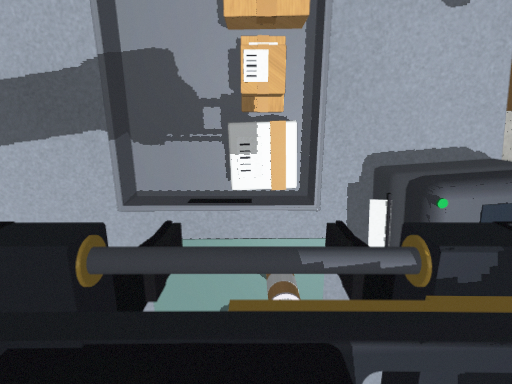

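>>> apply_moves --commands '[0, 0, 0, 0, 0, -7, 1, 0, 0, 0, 0, 0, -7, 1, -45, -6, 10, 0, 0, 0, 1, -45, -6, 10, 0, 0, 0, 1, -45, -6, 10, 0, 0, 0, 1, -45, -6, 10, 0, 0, 0, 1, -45, -6, 10, 0, 0, 0, 1, -45, -6, 10, 0, 0, 0, 1, -45, -6, 10, 0, 0, 0, 1, -45, -6, 10, 0, 0, 0, 1]'

```text
time: 20.0
position: [0.5858, -0.2936, 0.2349]
ee_rot: [0.664, 0.748, -0.0, -0.001]
contact_force: [0.8, 0.8, -0.0]
opening: 0.0872
```

>>> apply_moves --commands '[-35, -5, 25, 0, 0, 0, 1, 0, 0, 25, 0, 0, 0, 1, 0, 0, 0, 0, 0, 0, 1]'

```text
time: 20.3
position: [0.5831, -0.3276, 0.1818]
ee_rot: [0.665, 0.747, -0.001, -0.004]
contact_force: [-0.7, 0.9, -0.6]
opening: 0.0868
```

```bash
python3 - <<'E'
from h import *
go(.5858,-.3345,.010,6.9)
E
```

```text
pos [ 583.1 -327.6  181.8] jawyaw 6.70 tilt xy fix [-0.38 -0.2 ] wz -0.2
shift BEFORE turn [ -7.8   3.  171.7]
shift AFTER turn [ -7.8   3.  171.7]
t 20.30 open 0.0868 F [-0.7  0.9 -0.6] q [-0.1   0.56  0.79  1.41 -0.39  1.34  0.83]
```

>>> apply_moves --commands '[-7, 3, 0, 0, 0, 0, 1, 0, 0, 40, 0, 0, 0, 1, 0, 0, 45, 0, 0, 0, 1, 0, 0, 30, 0, 0, 0, 1, 0, 0, 0, 0, 0, 0, 1, 0, 0, 0, 0, 0, 0, 1]'

```text
time: 20.9
position: [0.5902, -0.3347, 0.0734]
ee_rot: [0.664, 0.748, 0.0, 0.001]
contact_force: [0.7, -0.4, 0.6]
opening: 0.0868
```

```bash
python3 - <<'E'
from h import *
go(.5858,-.3345,.010,6.9)
E
```

```text
pos [ 590.2 -334.7   73.4] jawyaw 6.86 tilt xy fix [0.08 0.04] wz -0.04
shift BEFORE turn [ 0.7 -4.5 63.4]
shift AFTER turn [ 0.7 -4.5 63.4]
t 20.90 open 0.0868 F [ 0.7 -0.4  0.6] q [-0.06  0.66  0.74  1.5  -0.47  1.16  0.88]
```

>>> apply_moves --commands '[0.5, -4.5, 0, 0, 0, 0, 1, 0, 0, 25, 0, 0, 0, 1, 0, 0, 25, 0, 0, 0, 1, 0, 0, 12, 0, 0, 0, 1, 0, 0, 0, 0, 0, 0, 1, 0, 0, 0, 0, 0, 0, -1, 0, 0, 0, 0, 0, 0, -1, 0, 0, 0, 0, 0, 0, -1, 0, 0, 0, 0, 0, 0, -1, 0, 0, 0, 0, 0, 0, -1]'

```text
time: 21.9
position: [0.5846, -0.3349, 0.0099]
ee_rot: [0.664, 0.748, 0.0, 0.0]
contact_force: [-0.0, 0.3, 0.6]
opening: 0.0545
```

>>> apply_moves --commands '[0, 0, 0, 0, 0, 0, -1, 0, 0, 0, 0, 0, 0, -1]'

```text
time: 22.1
position: [0.5848, -0.3348, 0.0098]
ee_rot: [0.664, 0.748, 0.0, 0.0]
contact_force: [1.5, 0.9, 2.2]
opening: 0.05
```

```bash
python3 - <<'E'
from h import *
go(.4976,.3407,.2,-7.2)
E
```

```text
pos [ 584.8 -334.8    9.8] jawyaw 6.79 tilt xy fix [0.03 0.  ] wz 13.99
shift BEFORE turn [ 681.1   -6.5 -190.3]
shift AFTER turn [ 659.3 -171.  -190.4]
t 22.10 open 0.0500 F [1.5 0.9 2.2] q [-0.03  0.72  0.7   1.55 -0.51  1.05  0.91]
```

>>> apply_moves --commands '[0, 0, -10, 0, 0, 0, -1, 0, 0, -25, 0, 0, 0, -1, 0, 0, -40, 0, 0, 0, -1, 0, 0, -45, 0, 0, 0, -1, 0, 0, -40, 0, 0, 7, -1, 0, 0, -30, 0, 0, 7, -1, 25, -6, 0, 0, 0, 0, -1, 45, -12, 0, 0, 0, 0, -1, 45, -12, 0, 0, 0, 0, -1, 45, -12, 0, 0, 0, 0, -1]'

```text
time: 23.1
position: [0.5619, -0.1694, 0.1996]
ee_rot: [0.75, 0.661, -0.0, -0.0]
contact_force: [0.8, 0.5, -1.3]
opening: 0.0497
```

>>> apply_moves --commands '[45, -12, 0, 0, 0, 0, -1, 45, -12, 0, 0, 0, 0, -1, 45, -12, 0, 0, 0, 0, -1, 45, -12, 0, 0, 0, 0, -1, 45, -12, 0, 0, 0, 0, -1, 45, -12, 0, 0, 0, 0, -1, 45, -12, 0, 0, 0, 0, -1, 45, -12, 0, 0, 0, 0, -1, 45, -12, 0, 0, 0, 0, -1, 40, -9, 0, 0, 0, 0, -1]'

```text
time: 24.1
position: [0.5016, 0.2874, 0.1999]
ee_rot: [0.75, 0.661, 0.0, -0.0]
contact_force: [2.3, 0.1, -1.8]
opening: 0.0496
```

```bash
python3 - <<'E'
from h import *
go(.4976,.3407,.1,-7.2)
E
```

```text
pos [501.6 287.4 199.9] jawyaw -7.18 tilt xy fix [-0.03 -0.03] wz 0.02
shift BEFORE turn [ 52.3 -10.6 100. ]
shift AFTER turn [ 52.3 -10.6 100. ]
t 24.10 open 0.0496 F [ 2.3  0.1 -1.8] q [-1.18  0.28  0.69  1.65 -0.19  1.28 -0.57]
```

>>> apply_moves --commands '[30, -6, 0, 0, 0, 0, -1, 22, -5, 0, 0, 0, 0, -1, 0, 0, 40, 0, 0, 0, -1, 0, 0, 40, 0, 0, 0, -1, 0, 0, 20, 0, 0, 0, -1, 0, 0, 0, 0, 0, 0, -1, 0, 0, 0, 0, 0, 0, -1]'

```text
time: 24.8
position: [0.499, 0.3378, 0.1005]
ee_rot: [0.751, 0.661, 0.0, 0.0]
contact_force: [0.7, -0.3, -1.6]
opening: 0.0497
```

```bash
python3 - <<'E'
from h import *
shot('wrist','w7')
go(.4976,.3407,.013,-7.2)
E
```

```text
pos [499.4 338.3 101.3] jawyaw -7.27 tilt xy fix [ 0.09 -0.08] wz -0.07
shift BEFORE turn [ 2.1 -2.2 88.3]
shift AFTER turn [ 2.1 -2.2 88.3]
t 24.85 open 0.0495 F [-0.1 -0.3 -1.5] q [-1.17  0.43  0.64  1.7  -0.28  1.11 -0.58]
```

View pics/w7.png

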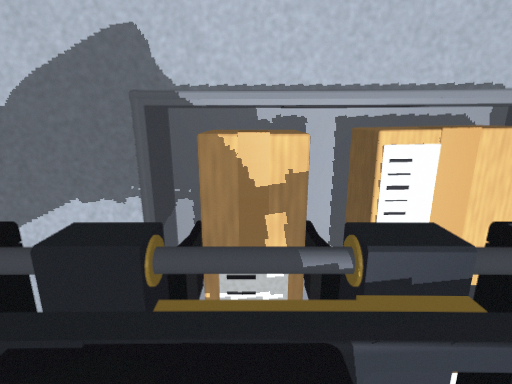

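>>> apply_moves --commands '[2, -2, 25, 0, 0, 0, -1, 0, 0, 30, 0, 0, 0, -1, 0, 0, 20, 0, 0, 0, -1, 0, 0, 8, 0, 0, 0, -1, 0, 0, 3, 0, 0, 0, -1, 0, 0, 0, 0, 0, 0, -1, 0, 0, 0, 0, 0, 0, -1]'

```text
time: 25.55
position: [0.4974, 0.3411, 0.015]
ee_rot: [0.75, 0.661, 0.001, -0.0]
contact_force: [0.0, 1.0, -1.5]
opening: 0.0497
```

```bash
python3 - <<'E'
from h import *
go(.4976,.3407,.0118,-7.2)
E
```

```text
pos [497.4 341.1  15. ] jawyaw -7.22 tilt xy fix [ 0.08 -0.1 ] wz -0.02
shift BEFORE turn [-0.4  0.2  3.2]
shift AFTER turn [-0.4  0.2  3.2]
t 25.55 open 0.0497 F [ 0.   1.  -1.5] q [-1.14  0.54  0.58  1.75 -0.36  0.95 -0.54]
```

>>> apply_moves --commands '[0, 0, 2, 0, 0, 0, -1, 0, 0, 1, 0, 0, 0, -1, 0, 0, 0, 0, 0, 0, -1, 0, 0, 0, 0, 0, 0, -1]'

```text
time: 25.95
position: [0.497, 0.341, 0.0118]
ee_rot: [0.75, 0.661, 0.001, -0.0]
contact_force: [-2.7, -1.6, 6.6]
opening: 0.0498
```

>>> apply_moves --commands '[0, 0, 0, 0, 0, 0, 0.5, 0, 0, 0, 0, 0, 0, 0.6, 0, 0, 0, 0, 0, 0, 0.6, 0, 0, 0, 0, 0, 0, 0.6, 0, 0, -10, 0, 0, 0, 0.6, 0, 0, -30, 0, 0, 0, 0.6, 0, 0, -45, 0, 0, 0, 1, 0, 0, -45, 0, 0, 0, 1, 0, 0, -45, 0, 0, 0, 1, -30, 0, -35, 0, 0, 0, 1]'

```text
time: 26.95
position: [0.4924, 0.3141, 0.2238]
ee_rot: [0.749, 0.663, 0.002, -0.0]
contact_force: [0.2, 1.0, 0.5]
opening: 0.0858
```

>>> apply_moves --commands '[-45, 6, -20, 0, 0, 0, 1, -45, 6, -20, 0, 0, 0, 1, -45, 6, -20, 0, 0, 0, 1, -30, 6, 0, 0, 0, 0, 1, 0, 0, 0, 0, 0, 0, 1, 0, 0, 0, 0, 0, 0, 1]'

```text
time: 27.55
position: [0.4959, 0.1437, 0.2812]
ee_rot: [0.751, 0.661, 0.001, -0.0]
contact_force: [-0.6, 1.4, -0.6]
opening: 0.087
```

```bash
python3 - <<'E'
from h import *
shot('wrist','w8')
go(.6112,-.1381,.22,-7.2)
import tr3
tr3.top('w8',tr3.T[:2]+[('cube',.096,(.620,.197),.06),('long',.046,(.4976,.3407),.08)])
E
```

```text
pos [495.7 144.8 280.8] jawyaw -7.19 tilt xy fix [-0.01 -0.05] wz 0.01
shift BEFORE turn [-266.3  150.    60.5]
shift AFTER turn [-266.3  150.1   60.5]
t 27.60 open 0.0871 F [ 0.2  0.6 -0.5] q [-1.13  0.05  0.79  1.69 -0.04  1.42 -0.45]
foam [ 302  167   73   70 4477] c [605.1  85. ] tray [  66.3 -121.9] wh [101.   98.3] a 84.64 z 0.0556
large [ 307    0   98   64 5833] c [634.4 296.1] tray [68.9 91.3] wh [ 66.8 110.5] a 83.42 z 0.0617
cube [ 327   95   52   51 2381] c [617.  196.2] tray [ 64.1 -10. ] wh [56.2 56. ] a 82.87 z 0.0959
long [ 214    0   41   72 2845] c [492.7 313.2] tray [-73.9  90.5] wh [78.7 49.2] a 82.72 z 0.0461
```

View pics/w8.png

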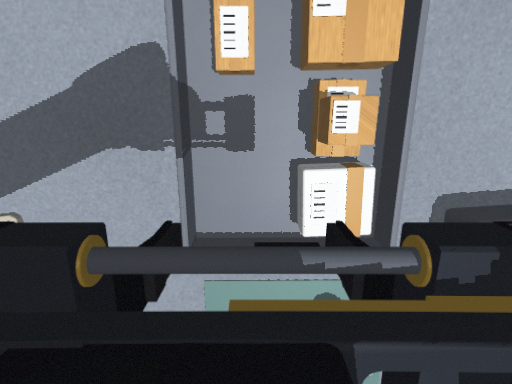

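>>> apply_moves --commands '[-40, 20, 0, 0, 0, 0, 1, -44, 22, 0, 0, 0, 0, 1, -44, 24, 10, 0, 0, 0, 1, -44, 24, 10, 0, 0, 0, 1, -42, 24, 10, 0, 0, 0, 1, -32, 22, 10, 0, 0, 0, 1, -20, 14, 20, 0, 0, 0, 1, 0, 0, 0, 0, 0, 0, 1, 0, 0, 0, 0, 0, 0, 1]'

```text
time: 28.5
position: [0.6106, -0.1355, 0.22]
ee_rot: [0.75, 0.661, -0.001, -0.001]
contact_force: [0.3, 1.1, 0.2]
opening: 0.087
```

```bash
python3 - <<'E'
from h import *
go(.6112,-.1381,.055,-7.2)
shot('side','sd2')
E
```

```text
pos [ 610.6 -135.5  220. ] jawyaw -7.17 tilt xy fix [-0.12  0.03] wz 0.03
shift BEFORE turn [ -2.4   1.3 165. ]
shift AFTER turn [ -2.4   1.3 165. ]
t 28.50 open 0.0870 F [0.3 1.1 0.2] q [-0.53  0.45  0.93  1.5  -0.37  1.37  0.29]
```

View pics/sd2.png

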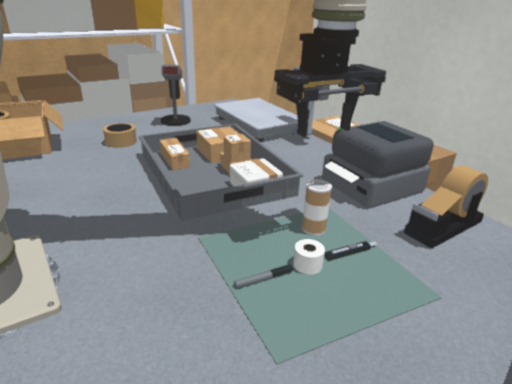

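The side view shows the gripper (tips at (303,130) and (347,128)) straddling the tube at (317,207) from above. The loaded parcels in the tray are upright and in order. Descending.

>>> apply_moves --commands '[-2.5, 1, 25, 0, 0, 0, 1, 0, 0, 40, 0, 0, 0, 1, 0, 0, 30, 0, 0, 0, 1, 0, 0, 0, 0, 0, 0, 1, 0, 0, 0, 0, 0, 0, 1]'

```text
time: 29.05
position: [0.6118, -0.1378, 0.1274]
ee_rot: [0.75, 0.662, 0.0, 0.0]
contact_force: [0.5, -0.4, -0.1]
opening: 0.0871
```

```bash
python3 - <<'E'
from h import *
go(.6112,-.1381,.055,-7.2)
E
```

```text
pos [ 611.8 -137.8  127.4] jawyaw -7.10 tilt xy fix [ 0.04 -0.03] wz 0.1
shift BEFORE turn [-0.4 -0.6 72.4]
shift AFTER turn [-0.4 -0.6 72.4]
t 29.05 open 0.0871 F [ 0.5 -0.4 -0.1] q [-0.5   0.53  0.88  1.61 -0.43  1.21  0.35]
```

>>> apply_moves --commands '[-0.5, -0.5, 25, 0, 0, 0, 1, 0, 0, 25, 0, 0, 0, 1, 0, 0, 18, 0, 0, 0, 1, 0, 0, 4, 0, 0, 0, 1, 0, 0, 0, 0, 0, 0, 1, 0, 0, 0, 0, 0, 0, -1, 0, 0, 0, 0, 0, 0, -1, 0, 0, 0, 0, 0, 0, -1, 0, 0, 0, 0, 0, 0, -1, 0, 0, 0, 0, 0, 0, -1]'

```text
time: 30.05
position: [0.6107, -0.1397, 0.0542]
ee_rot: [0.75, 0.661, 0.0, 0.0]
contact_force: [-0.4, 0.7, 0.0]
opening: 0.0546
```

>>> apply_moves --commands '[0, 0, 0, 0, 0, 0, -1, 0, 0, 0, 0, 0, 0, -1]'

```text
time: 30.25
position: [0.6108, -0.1397, 0.0542]
ee_rot: [0.75, 0.661, 0.0, 0.0]
contact_force: [0.8, 0.3, 0.7]
opening: 0.0497
```

```bash
python3 - <<'E'
from h import *
go(.4679,.1024,.23,-7.2)
E
```

```text
pos [ 610.8 -139.7   54.2] jawyaw -7.22 tilt xy fix [ 0.03 -0.01] wz -0.02
shift BEFORE turn [ 222.2 -172.1 -175.9]
shift AFTER turn [ 222.3 -172.1 -175.9]
t 30.25 open 0.0497 F [0.8 0.3 0.7] q [-0.46  0.61  0.83  1.67 -0.5   1.08  0.39]
```

>>> apply_moves --commands '[0, 0, -10, 0, 0, 0, -1, 0, 0, -25, 0, 0, 0, -1, 0, 0, -35, 0, 0, 0, -1, 0, 0, -40, 0, 0, 0, -1, 0, 0, -35, 0, 0, 0, -1, 20, -15, 0, 0, 0, 0, -1, 30, -23, 0, 0, 0, 0, -1, 34, -26, 0, 0, 0, 0, -1, 34, -26, 0, 0, 0, 0, -1, 34, -26, 0, 0, 0, 0, -1]'

```text
time: 31.25
position: [0.5134, 0.0266, 0.1991]
ee_rot: [0.75, 0.661, -0.0, -0.0]
contact_force: [0.9, 0.2, -0.5]
opening: 0.0494
```

>>> apply_moves --commands '[34, -26, 0, 0, 0, 0, -1, 25, -20, 0, 0, 0, 0, -1, 10, -10, 0, 0, 0, 0, -1, 0, 0, 0, 0, 0, 0, -1, 0, 0, 0, 0, 0, 0, -1]'

```text
time: 31.75
position: [0.468, 0.1005, 0.1993]
ee_rot: [0.75, 0.661, 0.0, -0.0]
contact_force: [0.1, -0.5, -1.1]
opening: 0.0497
```

```bash
python3 - <<'E'
from h import *
go(.4679,.1008,.0565,-7.2)
E
```

```text
pos [468.  100.5 199.3] jawyaw -7.24 tilt xy fix [ 0.01 -0.04] wz -0.04
shift BEFORE turn [  0.2  -0.2 142.8]
shift AFTER turn [  0.2  -0.2 142.8]
t 31.75 open 0.0497 F [ 0.1 -0.5 -1.1] q [-1.2  -0.02  0.9   1.9   0.01  1.25 -0.43]
```

>>> apply_moves --commands '[0, 0, 30, 0, 0, 0, -1, 0, 0, 35, 0, 0, 0, -1, 0, 0, 30, 0, 0, 0, -1, 0, 0, 25, 0, 0, 0, -1, 0, 0, 12, 0, 0, 0, -1, 0, 0, 6, 0, 0, 0, -1, 0, 0, 0, 0, 0, 0, -1, 0, 0, 0, 0, 0, 0, -1]'

```text
time: 32.55
position: [0.4686, 0.1011, 0.062]
ee_rot: [0.75, 0.661, 0.001, 0.0]
contact_force: [0.4, 0.1, -1.6]
opening: 0.0499
```

```bash
python3 - <<'E'
from h import *
go(.4679,.1008,.0562,-7.2)
E
```

```text
pos [468.6 101.1  62. ] jawyaw -7.25 tilt xy fix [ 0.07 -0.05] wz -0.05
shift BEFORE turn [-0.4 -0.7  5.8]
shift AFTER turn [-0.4 -0.7  5.8]
t 32.55 open 0.0499 F [ 0.4  0.1 -1.6] q [-1.11  0.24  0.89  2.05 -0.23  0.95 -0.23]
```

>>> apply_moves --commands '[0, -0.5, 3, 0, 0, 0, -1, 0, 0, 1.5, 0, 0, 0, -1, 0, 0, 1, 0, 0, 0, -1, 0, 0, 0, 0, 0, 0, -1, 0, 0, 0, 0, 0, 0, -1]'

```text
time: 33.05
position: [0.4674, 0.1016, 0.056]
ee_rot: [0.75, 0.661, 0.0, -0.0]
contact_force: [-1.6, 0.2, 5.9]
opening: 0.0494
```

Contact has been felt. Releasing and rising straight up.

>>> apply_moves --commands '[0, 0, 0, 0, 0, 0, 0.4, 0, 0, 0, 0, 0, 0, 0.6, 0, 0, 0, 0, 0, 0, 0.8, 0, 0, 0, 0, 0, 0, 0.8, 0, 0, -10, 0, 0, 0, 0.8, 0, 0, -25, 0, 0, 0, 0.8, 0, 0, -35, 0, 0, 0, 0.8, 0, 0, -40, 0, 0, 0, 1, 0, 0, -45, 0, 0, 0, 1, 0, 0, -45, 0, 0, 0, 1]'

```text
time: 34.05
position: [0.467, 0.1004, 0.2579]
ee_rot: [0.751, 0.661, 0.0, -0.0]
contact_force: [1.2, 0.3, -0.2]
opening: 0.0861
```

>>> apply_moves --commands '[0, 5, -45, 0, 0, 0, 1, -5, 15, -45, 0, 0, 0, 1, -5, 20, -40, 0, 0, 0, 1, 0, 10, 0, 0, 0, 0, 1, 0, 0, 0, 0, 0, 0, 1, 0, 0, 0, 0, 0, 0, 1]'

```text
time: 34.65
position: [0.515, 0.0846, 0.385]
ee_rot: [0.751, 0.661, -0.001, -0.0]
contact_force: [-0.1, 0.7, -0.8]
opening: 0.0869
```

```bash
python3 - <<'E'
from h import *
shot('wrist','w9'); shot('scene','s9'); shot('side','d9')
go(.5,.1,.4,-7.2)
import tr3
T=tr3.T+[('cube',.096,(.620,.197),.06),('long',.046,(.4976,.3407),.08),('tube',.109,(.468,.102),.06)]
tr3.top('w9',T)
E
```

```text
pos [514.8  85.1 385. ] jawyaw -7.20 tilt xy fix [-0.07 -0.02] wz 0.0
shift BEFORE turn [ 13.  -16.6 -15. ]
shift AFTER turn [ 13.  -16.6 -15. ]
t 34.80 open 0.0871 F [-0.8 -0.1 -0.3] q [-1.19  0.06  1.01  1.48 -0.05  1.63 -0.31]
foam [ 278  123   60   60 3410] c [605.8  84.7] tray [  67.  -122.1] wh [100.1  99.1] a 83.98 z 0.0556
large [ 280    0   75   35 2556] c [634.2 285.1] tray [70.1 80.3] wh [ 44.5 110.2] a 82.54 z 0.0617
flat [289 102  37  13 478] c [614.2 158.5] tray [ 66.1 -47.8] wh [19.3 61.4] a 82.61 z 0.0396
cube [ 295   58   40   43 1589] c [617.5 196.6] tray [64.6 -9.6] wh [57. 56.] a 82.59 z 0.0960
long [ 205    0   33   42 1347] c [491.9 303.3] tray [-73.4  80.6] wh [55.9 49.3] a 82.66 z 0.0461
tube [205 140  33  34 864] c [466.7 104. ] tray [ -73.4 -120.3] wh [49.1 49.6] a 37.46 z 0.1088
```

View pics/w9.png

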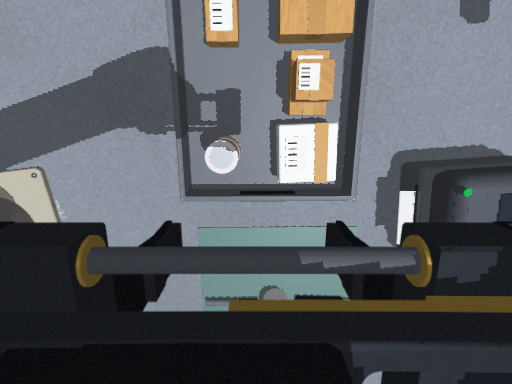

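View pics/d9.png

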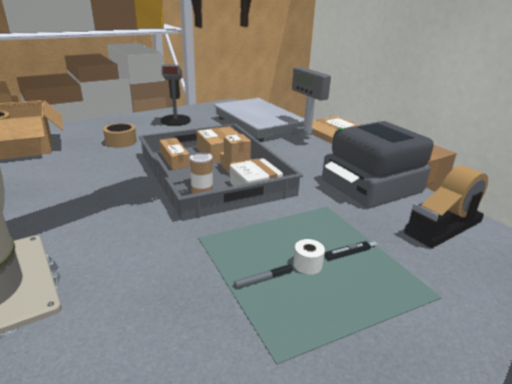

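Both views show every parcel upright and in place: tube top at (222,155), cube on the flat carton at (312,78), and the roll, marker and cutter where they were. Handing in.

```bash
python3 - <<'E'
from h import *
print(ctrl.finish_job())
E
```

```text
the job is handed in; nothing more can be done
None
```

The job is handed in: all four parcels went into the tray in the order asked, and my last checks found no failures. It took about 35 s of the 128 s allowed. Each parcel was lowered until light contact with what was under it (no more than about 7 N), then released. The arm was well clear at the end.

Positions below are from the wrist camera, in mm.

| Parcel | Result |
|---|---|
| Flat carton | In the gap, about 14 from the foam box and 17 from the large carton. It is on their line to within about 2 and within about 0.2° of square to the tray. |
| Cube carton | Upright on the flat carton, within about 1–3 of its middle and parallel to it. |
| Long carton | Lying in front of the large carton, within 0.4 to 2 of centred on it across two views (its far end was out of view). Parallel to within a degree. |
| Tube | Upright, within about 2 of the foam box's centre line. |

- **Loaded boxes:** the foam box measured the same as at the start, to within about 1 mm. The large carton was cut off at the picture edge in the last view, but its near edge was unchanged to within about 1 mm.
- **Things on the mat:** the roll, marker and cutter look where they were in the side view. I did not re-measure them.
- **One disagreement:** the tray's outside width measured about 307 mm against the stated 298. I took it as an edge effect on both sides and used only the centre line.

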